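# Seat the sample cell and shut the photometer lid without a slam

### The arm

A 6-joint arm with a two-finger parallel gripper is mounted at the origin on a cart in front of the work surface, level with it; the furniture and walls round the work are solid. World frame = base frame: x ahead of the robot, y to its left, z up, the work surface at z = 0. Lengths are in m, angles in rad, forces in N, time in s.
With the tool pointing down it reaches from about 0.375 to 0.975 m from the base axis. Payload 3.8 kg.
Tool frame: the origin (TCP) lies where the fingers leave the gripper's body, on its centre line; the fingertips stand 73 mm ahead of it and the grasp point (between the pads) lies 54 mm ahead of it (nose_length is the distance from the TCP to the fingertips, in m); z points along the fingers, y is the line along which they close (so a half turn about z gives the same grasp; the last joint's range is limited). The gripper opens to 85 mm and grips with 20 to 120 N. Pads are 22 mm wide; open, the fingers measure 114 mm over their backs; the gripper's body (76 mm by 85 mm) begins 54 mm behind the grasp point. The pads swing forward as they close: fully open they stand 13 mm farther back than shut.
Start: joints at [1.148, 0.264, 1.604, -0, 1.274, -0.037], TCP at [0.254, 0.625, 0.304] pointing down, gripper open.
Joint ranges: [-2.63, 2.63], [-0.94, 2.18], [0.31, 2.57], [-1.31, 4.45], [0, 2.66], [-2.55, 2.55]. Speed limits (rad/s): [2.57, 2.57, 3.14, 3.14, 3.14, 3.14].

### API

Orientations are given as a rotation vector (axis times angle).
In Python, from workcell import read_state, read_camera, calibration, finish_job, look_for, cut_out, tip_of, nose_length gives the robot as it stands.
- The arm moves only by the tool step_arm, never from a script. Its argument "targets" is a list of rows, each a list of 3 entries, a list of its own where there are three numbers: the turn, a rotation vector about the tool's x, y, z in rad, then the shift along the tool's x, y, z in mm, then the finger opening in mm, from 0 to 85.4. In form: [[[ax, ay, az], [x, y, z], grip], ...]. A call has 1 to 5 rows; each row shifts and turns the commanded pose from where the row before left it, along the tool's axes as they then stand; what a row does not reach is not made up. A row lasts 1/12 s, in which the tool goes at most 41.7 mm and 7.16 degrees, less where a joint would pass 70% of its speed; a pose out of reach is approached as far as the arm can. A call with a gripper value outside its range is refused whole. The fingers move at their own pace and stop on an object; "grip_force" is the grip in N (left out, the last holds). Time passes only in rows, so rows that do not move let the fingers close. It gives the time, the measured TCP pose, the force, the opening and the grip force at its end, in the units of the state.
- read_state(): the state, without advancing time (a new reading comes with each control period).
- read_camera(name): name is "scene" or "side" or "wrist"; returns the picture (400x640x3 uint8, red, green, blue); there is no depth.
- calibration(name): a dict with "camera_matrix" (3x3 intrinsics, pixels), "R" (3x3) and "t" (3): a world point X has camera coordinates R X + t. Camera axes: x right, y down, z forward; pixel columns grow to the right and rows downward; lengths in m; the calibration is good to about 2 mm. A picture is of the moment at which its call begins: read the wrist's pose just before it. calibration takes no time and is no camera call; for the wrist camera it gives the pose at the moment of the call.
- finish_job(): hands the job in; it is judged then, once.
Trained networks look in the newest picture that a camera, given by its name, has taken for a name from the list of things; names that differ only in an ending like _2 or _b are one class to them, and where a whole thing is asked for, a point or a joint stands for the part that bears it (a point fixed in the world has none). Each returns a list of dicts, best first, with "score" (0 to 1); they miss things now and then, are a little off and sometimes report something else, mostly with a low value. They report only what shows in the picture. A call takes as long as a camera call.
- look_for(camera, query): "extent" ([left, top, right, bottom] in pixels, round what is visible of it).
- cut_out(camera, query): "region" (400x640 bool, what is visible of it) and "extent" ([left, top, right, bottom] in pixels, round what is visible of it).
- tip_of(camera, query): "at" ([row, column] in pixels: a listed point, or the origin of a listed thing).
The state is a dict: "time": time; "q": joint angles; "joint_vel": joint speeds; "joint_torque": joint torques, N m; "tool_pos": TCP position; "tcp_rot": TCP orientation; "wrist_force": force on the tool from outside, world axes, zero at the start; "torque": the same for the moment, N m; "width": opening from 0.0 (shut) to 1.0 (fully open); "grip_force": force on a finger pad.
Only numpy, scipy, OpenCV 4.12 (cv2) and the standard library are available. Lean on these libraries where they do the work, as an engineer would, in place of code of your own. Each camera call takes 0.05 s, during which the arm holds its last target. There are 200 camera calls.

### The job

Get the photometer ready for a reading: press the stoppered glass cell that stands proud in its sample well fully home, then tip the open lid forward past upright. The lid drops on its own and would slam, so catch it from below on a finger while it falls, lower it slowly until it is fully shut and draw the finger away. Do not grip anything: the cell is not to be pulled up nor the lid pinched, and the glassware and bottles round about stay where they stand.

Things in the scene. Friction and masses are not known exactly. Their poses are not given: they have to be found in the camera images.
- photometer: white bench photometer on a black plinth, fixed; 260 mm wide, deck 95 mm high. Origin on its underside, own x to its back, own y to its left seen from the front. Front face at own x -36 mm, back at 100 mm. Sloping console with screen and keys on the left (own y 9 to 130 mm); on the right the open black sample well (inside 66 x 110 mm, centre at own x 7, y -60 mm) under the hinged lid
- lid_hinge (a point): middle of the lid's hinge line, fixed on the photometer, 100 mm above the bench, at own x 55 mm, y -60 mm of the photometer; axes parallel to the photometer's (the hinge line runs along own y)
- lid (a joint): lid angle in rad: 0 = fully shut (level), 1.57 = upright, about 1.8 = start, leaning back on its stop away from the robot. It weighs 0.2 kg, under 1 N at the lip tips it, and its damper is worn: behind upright it sinks back to the stop; in front of about 1.5 rad it falls shut by itself, slowly at first (2.5 to 5 s in all), reaching 0.6 to 0.9 rad/s, a slam
- lid_lip (a point): middle of the lower front edge of the lid's pull lip; moves with the lid. It lies 115 mm from the hinge line; with the lid shut it is 97 mm above the bench and juts 24 mm out in front of the housing's front face, so a finger fits under it from the front. The lip is 70 mm wide and 12 mm thick
- lid_shell: grey outer shell of the lid (7 mm thick), 126 mm wide, the side that looks up when shut and backwards when open; with the lid leaning open its top edge is about 212 mm above the bench and 35 mm behind the hinge. Origin on the hinge line, own -x runs towards the lip, own z out of the outer face
- lid_inner: black inner panel of the lid (5 mm thick) with a raised rubber seal, the side that looks down when shut, reaching under the lip; same frame as lid_shell
- cell (a joint): how far the sample cell has been pressed down, m: starts at 0 to 0.005, fully home at 0.014 (end stop). A leaf spring grips it: it moves at about 3 N and stays where it is left
- cell_top (a point): middle of the top of the cell's round white stopper (13 mm diameter) on a 12.5 mm square glass cell; in the sample well (own x -2, y -60 mm of the photometer, 57 mm in front of the hinge line). Its top is 106 mm above the bench less cell; fully home it is 92 mm above the bench, 3 mm below the deck and 7.5 mm above the dark steel holder block round it
- vial_a: bystander, 27 mm wide, 61 mm high sample vial with white cap, right of the photometer; origin at the centre of its underside
- vial_b: bystander, 27 mm wide, 61 mm high sample vial with black cap, right of the photometer; origin at the centre of its underside
- beaker: bystander, glass beaker 54 mm wide, 69 mm high, in front of the console; origin at the centre of its underside
- flask: bystander, conical flask 51 mm wide, 85 mm high, in front of the photometer to the right; origin at the centre of its underside
- bottle: bystander, amber bottle with red cap, 54 mm wide, 115 mm high, left of the photometer; origin at the centre of its underside
- stopper: bystander, red-brown rubber stopper 31 mm wide, 28 mm high, in front of the console; origin at the centre of its underside
- reagent: bystander, small white-capped reagent bottle 42 mm wide, 85 mm high, farther to the right; origin at the centre of its underside

How it is judged:
By the outcome, as a careful person would: the job done as asked, in the order asked, and still so for the second after the job is handed in, with the robot touching nothing.
It also fails if it takes over 61 s, if anything falls off the work surface, if the arm or the gripper's body presses on something with over 40 N, if the wrist force passes 120 N, or if a joint passes its speed limit or range.

## Working session

There is one attempt and no reset: what is moved stays moved. The work goes in short steps, Python scripts to look and compute and a tool call to move; the robot and the scene stay as the last step left them, time stands still between calls to the robot, and variables do not carry over. Pictures are saved under pics/ and viewed, at most 10 in all, crops included, and the job is handed in when it is done.

Besides the shell and the picture viewer there is one more tool, called after "Request:" by a JSON object that holds its "name" and its "arguments", one argument or row to a line. step_arm: Moves the arm, as the interface text tells. Its arguments: {"type":"object","properties":{"targets":{"type":"array","items":{"type":"array"}},"grip_force":{"type":"number"}},"required":["targets"]}

```bash
mkdir -p pics; cat > h.py <<'E'
import numpy as np, cv2
from scipy.spatial.transform import Rotation as Ro
from workcell import *
def ray(cal,at):
    K=np.array(cal["camera_matrix"]);R=np.array(cal["R"]);t=np.array(cal["t"])
    d=R.T@np.linalg.solve(K,[at[1],at[0],1.]);return -R.T@t,d/np.linalg.norm(d)
def tri(rs):
    A=sum(np.eye(3)-np.outer(d,d) for o,d in rs);b=sum((np.eye(3)-np.outer(d,d))@o for o,d in rs)
    return np.linalg.solve(A,b)
def atz(r,z):
    o,d=r;return o+d*(z-o[2])/d[2]
E
python3 - <<'E'
from h import *
s=read_state();print(s["time"],s["tool_pos"],s["tcp_rot"],nose_length() if callable(nose_length) else nose_length)
im={}
for c in("scene","side"):
    im[c]=read_camera(c);cv2.imwrite(f"pics/{c}0.png",im[c][...,::-1])
cal={c:calibration(c) for c in im}
zs=dict(lid_hinge=.1,cell_top=.104,photometer=0,vial_a=0,beaker=0,flask=0,bottle=0,stopper=0,reagent=0,lid_lip=None)
for n,z in zs.items():
    rr=[]
    for c in im:
        r=tip_of(c,n)[:2]
        for k in r:
            q=ray(cal[c],k["at"]);print(n,c,round(k["score"],2),np.round(k["at"]),np.round(atz(q,z),3) if z is not None else '')
        if r: rr.append(ray(cal[c],r[0]["at"]))
    if len(rr)==2: print("  tri",np.round(tri(rr),4))
print(read_state()["time"])
E
```

```text
0.0 [0.25376541 0.62487429 0.30257159] [-0.60214134 -3.08281546  0.00338386] 0.0726
lid_hinge scene 0.64 [183. 341.] [0.646 0.075 0.1  ]
lid_hinge scene 0.47 [289. 441.] [ 0.414 -0.319  0.1  ]
lid_hinge side 0.69 [182. 330.] [0.642 0.073 0.1  ]
  tri [0.6404 0.0703 0.1022]
cell_top scene 0.61 [188. 321.] [0.584 0.087 0.104]
cell_top side 0.5 [183. 308.] [0.586 0.092 0.104]
  tri [0.5808 0.0839 0.1068]
photometer scene 0.67 [215. 310.] [0.605 0.148 0.   ]
photometer side 0.91 [209. 300.] [0.595 0.157 0.   ]
  tri [0.5686 0.1113 0.0253]
vial_a scene 0.71 [235. 360.] [ 0.609 -0.02   0.   ]
vial_a scene 0.66 [248. 340.] [ 0.528 -0.025  0.   ]
vial_a side 0.68 [245. 316.] [ 0.524 -0.035 -0.   ]
vial_a side 0.67 [234. 337.] [ 0.597 -0.021  0.   ]
  tri [ 0.4604 -0.135   0.0879]
beaker scene 0.61 [221. 260.] [0.491 0.222 0.   ]
beaker side 0.93 [212. 260.] [0.495 0.212 0.   ]
  tri [ 0.5122  0.2513 -0.0192]
flask scene 0.69 [267. 322.] [ 0.443 -0.046  0.   ]
flask side 0.88 [256. 288.] [ 0.446 -0.037  0.   ]
flask side 0.58 [205. 261.] [0.516 0.248 0.   ]
  tri [ 0.437  -0.0521  0.0086]
bottle scene 0.62 [185. 337.] [0.82 0.24 0.  ]
bottle scene 0.6 [198. 266.] [0.599 0.33  0.   ]
bottle side 0.72 [189. 273.] [ 0.6    0.336 -0.   ]
bottle side 0.68 [290. 389.] [ 0.546 -0.265  0.   ]
  tri [ 0.3606 -0.1597  0.2346]
stopper scene 0.72 [229. 239.] [0.427 0.228 0.   ]
stopper side 0.42 [210. 241.] [0.457 0.255 0.   ]
  tri [ 0.4653  0.2859 -0.0251]
reagent scene 0.86 [288. 443.] [ 0.55  -0.267  0.   ]
reagent scene 0.49 [227. 239.] [0.433 0.237 0.   ]
reagent side 0.79 [290. 390.] [ 0.548 -0.265  0.   ]
  tri [ 0.5441 -0.2693  0.0043]
lid_lip scene 0.76 [139. 349.] 
lid_lip side 0.89 [139. 335.] 
  tri [0.6448 0.0503 0.2209]
1.1
```

```bash
python3 -c "
import cv2,numpy as np
a=cv2.imread('pics/scene0.png');b=cv2.imread('pics/side0.png')
cv2.imwrite('pics/both.png',cv2.resize(np.vstack([a,b]),(480,600)))"
```

```text
(no output)
```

View pics/scene0.png

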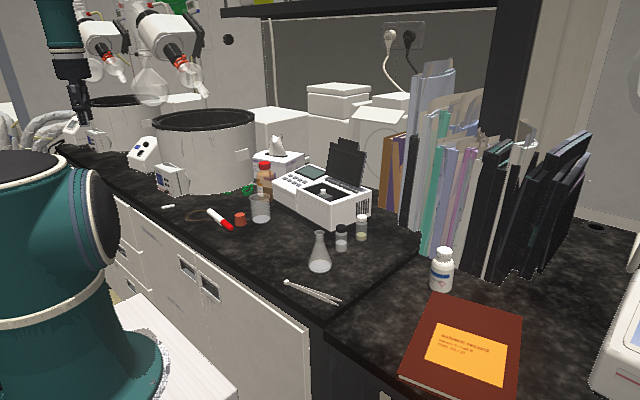

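View pics/side0.png

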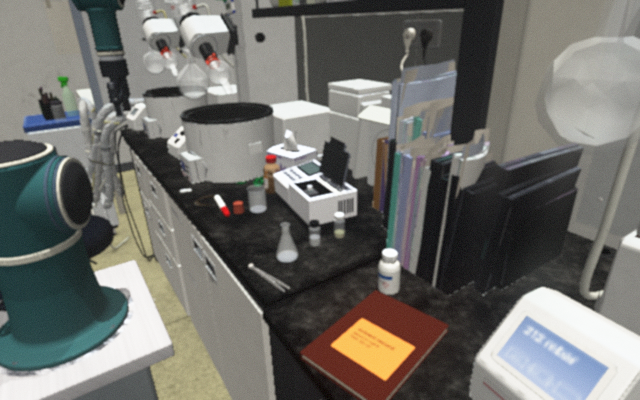

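The photometer is at about (0.60, 0.11), yawed about -15°. The cell is near (0.585, 0.09) and the lid stands open, with the lip at scene px (349,139). The flask and vials are in front and to the right. Next I check the wrist camera mount and work out the viewing shift.

```bash
python3 - <<'E'
from h import *
s=read_state();R=Ro.from_rotvec(s["tcp_rot"]).as_matrix();p=np.array(s["tool_pos"])
c=calibration("wrist");Rc=np.array(c["R"]);t=np.array(c["t"]);o=-Rc.T@t
print("cam in tool",np.round(R.T@(o-p),3));print("cam axes in tool (cols)",np.round(R.T@Rc.T,2).tolist());print(c["camera_matrix"])
print(np.round(R,3).tolist())
for g in([.46,.12,.32],[.5,.11,.32]):print(g,np.round(R.T@(np.array(g)-p)*1000))
E
```

```text
cam in tool [ 0.084 -0.    -0.07 ]
cam axes in tool (cols) [[-0.0, -0.94, -0.33], [1.0, -0.0, 0.0], [-0.0, -0.33, 0.94]]
[[309.15535044   0.         321.68406644]
 [  0.         309.15535044 199.96270919]
 [  0.           0.           1.        ]]
[[-0.927, 0.376, -0.0], [0.376, 0.927, 0.0], [0.0, 0.0, -1.0]]
[0.46, 0.12, 0.32] [-381. -391.  -16.]
[0.5, 0.11, 0.32] [-422. -385.  -16.]
```

Request:
{"name": "step_arm", "arguments": {
  "targets": [
    [[0,0,0],[-27,-28,-1],0],
    [[0,0,0],[-27,-28,-1],0],
    [[0,0,0],[-27,-28,-1],0],
    [[0,0,0],[-27,-28,-1],0],
    [[0,0,0],[-27,-28,-1],0]
  ]
}}

```text
time: 1.52
tool_pos: [0.3266, 0.4433, 0.3089]
tcp_rot: [0.601, 3.083, 0.0]
wrist_force: [1.2, 0.3, 0.5]
width: 0.297
grip_force: 0.0
```

Request:
{"name": "step_arm", "arguments": {
  "targets": [
    [[0,0,0],[-27,-28,-1],0],
    [[0,0,0],[-27,-28,-1],0],
    [[0,0,0],[-27,-28,-1],0],
    [[0,0,0],[-27,-28,-1],0],
    [[0,0,0],[-27,-28,-1],0]
  ]
}}

```text
time: 1.93
tool_pos: [0.399, 0.2626, 0.3143]
tcp_rot: [0.601, 3.083, 0.001]
wrist_force: [0.7, -0.2, 0.3]
width: 0.001
grip_force: 0.0
```

Request:
{"name": "step_arm", "arguments": {
  "targets": [
    [[0,0,0],[-27,-28,-1],0],
    [[0,0,0],[-27,-28,-1],0],
    [[0,0,0],[-27,-28,-1],0],
    [[0,0,0],[-27,-28,-1],0],
    [[0,0,0],[0,0,0],0]
  ]
}}

```text
time: 2.35
tool_pos: [0.4588, 0.1145, 0.3186]
tcp_rot: [0.611, 3.078, -0.004]
wrist_force: [-0.6, 0.1, -0.1]
width: 0.002
grip_force: 0.0
```

```bash
cat > m.py <<'E'
from h import *
import sys
def meas(name):
    s=read_state();im=read_camera("wrist");c=calibration("wrist");cv2.imwrite(f"pics/{name}.png",im[...,::-1])
    print(s["time"],np.round(s["tool_pos"],4),np.round(s["tcp_rot"],3),np.round(s["q"],3),s["width"],np.round(s["wrist_force"],1))
    out={}
    for n,z in dict(cell_top=.104,lid_hinge=.1,lid_lip=.21,photometer=0).items():
        for k in tip_of("wrist",n)[:2]:
            r=ray(c,k["at"]);out.setdefault(n,r);print(n,round(k["score"],2),np.round(k["at"]),np.round(atz(r,z),4))
    return c,out
if __name__=="__main__": meas(sys.argv[1])
E
python3 m.py w1; python3 -c "print(__import__('workcell').nose_length)"
```

```text
2.35 [0.4588 0.1145 0.3186] [ 0.611  3.078 -0.004] [ 0.194 -0.137  2.001 -0.004  1.275 -0.984] 0.0021438197053492585 [-0.6  0.1 -0.1]
photometer 0.88 [242. 377.] [0.5913 0.1449 0.    ]
0.0726
```

View pics/w1.png

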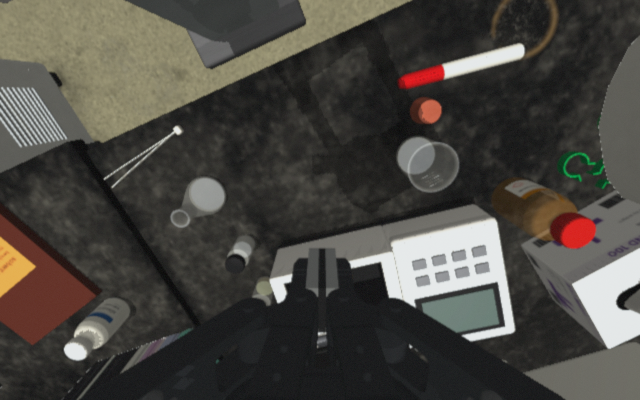

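The wrist view shows the photometer front edge running from px (275,250) to (490,205), but the gripper hides the well. I'll shift sideways and forward.

Request:
{"name": "step_arm", "arguments": {
  "targets": [
    [[0,0,0],[-15,-30,0],0],
    [[0,0,0],[-15,-30,0],0],
    [[0,0,0],[-15,-30,0],0],
    [[0,0,0],[0,0,0],0]
  ]
}}

```text
time: 2.93
tool_pos: [0.4646, 0.0172, 0.3179]
tcp_rot: [0.603, 3.082, -0.004]
wrist_force: [-0.2, 0.7, -0.8]
width: 0.001
grip_force: 0.0
```

```bash
python3 m.py w2
```

```text
2.9333 [0.4646 0.0172 0.3179] [ 0.603  3.082 -0.004] [-0.015 -0.152  2.016 -0.003  1.277 -1.199] 0.0005479571266319259 [-0.2  0.7 -0.8]
cell_top 0.58 [262. 422.] [0.5811 0.0851 0.104 ]
lid_hinge 0.7 [305. 427.] [0.6389 0.0749 0.1   ]
lid_lip 0.75 [309. 430.] [0.5459 0.0666 0.21  ]
photometer 0.86 [214. 443.] [0.5909 0.144  0.    ]
```

View pics/w2.png

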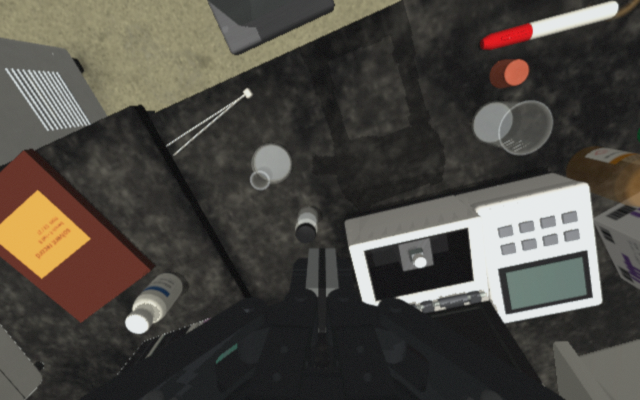

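Clear view: the stopper is at px (420,262), which agrees with the network. The hinge is at about (427,300), and the deck's front edge runs from (347,221) to (475,197).

```bash
python3 - <<'E'
from h import *
c=calibration("wrist")
a,b=[atz(ray(c,q),.095) for q in([221,347],[197,475])]
e=b-a;print("own y az from front edge",np.degrees(np.arctan2(e[1],e[0])))
a,b=[atz(ray(c,q),.1) for q in([305,415],[294,487])]
e=b-a;print("hinge",np.degrees(np.arctan2(e[1],e[0])))
s=read_state();R=Ro.from_rotvec(s["tcp_rot"])*Ro.from_rotvec([0,0,-.21])
R=R.as_matrix();print(np.round(R,3));p=s["tool_pos"]
print(np.round(R.T@(np.array([.582,.085,.20])-p)*1000))
E
```

```text
own y az from front edge 79.55939051034656
hinge 78.56997080977577
[[-0.985  0.173 -0.   ]
 [ 0.173  0.985  0.001]
 [ 0.     0.001 -1.   ]]
[-105.   83.  118.]
```

Request:
{"name": "step_arm", "arguments": {
  "targets": [
    [[0,0,-0.105],[0,0,0],0],
    [[0,0,-0.105],[0,0,0],0],
    [[0,0,0],[-35,28,20],0],
    [[0,0,0],[-35,28,20],0],
    [[0,0,0],[-35,28,20],0]
  ]
}}

```text
time: 3.6
tool_pos: [0.5658, 0.0768, 0.2673]
tcp_rot: [0.273, 3.127, 0.001]
wrist_force: [0.2, -0.2, 0.2]
width: -0.0
grip_force: 0.0
```

Request:
{"name": "step_arm", "arguments": {
  "targets": [
    [[0,0,0],[0,0,25],0],
    [[0,0,0],[0,0,15],0],
    [[0,0,0],[0,0,10],0],
    [[0,0,0],[0,0,0],0]
  ]
}}

```text
time: 3.93
tool_pos: [0.5628, 0.0756, 0.2137]
tcp_rot: [-0.272, -3.124, 0.001]
wrist_force: [0.3, -0.1, -0.6]
width: -0.002
grip_force: 0.0
```

```bash
python3 m.py w3; python3 - <<'E'
from h import *
s=read_state();p=np.array(s["tool_pos"]);R=Ro.from_rotvec(s["tcp_rot"]).as_matrix()
print("tip",p+R[:,2]*.0726,R[:,2], "to go",np.round(R.T@(np.array([.582,.085,.1646])-p)*1000,1))
E
```

```text
3.9333 [0.5628 0.0756 0.2137] [-2.720e-01 -3.124e+00  1.000e-03] [ 0.09   0.14   1.926  0.     1.082 -1.308] -0.0018050549969711711 [ 0.3 -0.1 -0.6]
cell_top 0.55 [254. 336.] [0.5813 0.0816 0.104 ]
lid_hinge 0.88 [326. 337.] [0.6424 0.0725 0.1   ]
photometer 0.72 [204. 390.] [0.5935 0.1382 0.    ]
tip [0.56579661 0.07447419 0.1462993 ] [ 3.28068941e-03  3.20289723e-04 -9.99994567e-01] to go [-14.2  13.2  54.4]
```

View pics/w3.png

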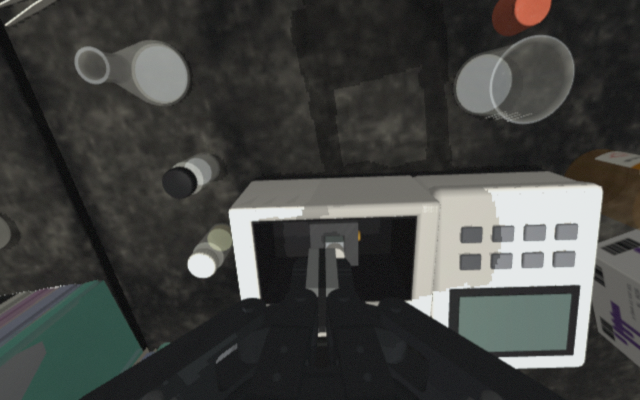

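The photometer now sits square in the picture, with the stopper at px (335,245) partly behind the fingertips. Pose readings vary by a few mm, so I'll average several.

```bash
cat > avg.py <<'E'
from h import *
P=[];W=[];F=[]
for i in range(6):
    s=read_state();P.append(s["tool_pos"]);W.append((Ro.from_rotvec(s["tcp_rot"]).as_matrix()));F.append(s["wrist_force"]);read_camera("wrist")
P=np.array(P);R=Ro.from_matrix(W).mean().as_matrix();p=P.mean(0)
print(s["time"],"p",np.round(p,4),"sd",np.round(P.std(0),4),"z",np.round(R[:,2],3),"x",np.round(R[:,0],3),"tip",np.round(p+R[:,2]*.0726,4),"F",np.round(np.mean(F,0),1),"q",np.round(s["q"],3))
E
python3 avg.py
```

```text
4.4333 p [0.5653 0.0742 0.2185] sd [0.0002 0.0001 0.0004] z [ 0.003  0.    -1.   ] x [-0.985  0.175 -0.002] tip [0.5655 0.0742 0.1459] F [-0.   0.1  0.2] q [ 0.087  0.136  1.922  0.     1.082 -1.308]
```

Request:
{"name": "step_arm", "arguments": {
  "targets": [
    [[0,0,0],[-7.5,6,8],0],
    [[0,0,0],[-7.5,6,8],0],
    [[0,0,0],[0,0,10],0],
    [[0,0,0],[0,0,8],0],
    [[0,0,0],[0,0,0],0]
  ]
}}

```text
time: 4.9
tool_pos: [0.5798, 0.0834, 0.1793]
tcp_rot: [-0.275, -3.124, 0.002]
wrist_force: [-0.5, 0.1, -1.0]
width: 0.001
grip_force: 0.0
```

```bash
python3 avg.py
```

```text
5.15 p [0.5809 0.0834 0.1816] sd [0.0007 0.     0.0014] z [-0.002 -0.    -1.   ] x [-0.985  0.175  0.002] tip [0.5807 0.0834 0.109 ] F [0.2 0.2 0.1] q [ 0.1    0.204  1.912 -0.     1.025 -1.295]
```

Request:
{"name": "step_arm", "arguments": {
  "targets": [
    [[0,0,0],[0,0,4],0],
    [[0,0,0],[0,0,4],0],
    [[0,0,0],[0,0,4],0],
    [[0,0,0],[0,0,3],0],
    [[0,0,0],[0,0,0],0]
  ]
}}

```text
time: 5.62
tool_pos: [0.5816, 0.0834, 0.1674]
tcp_rot: [-0.276, -3.129, 0.0]
wrist_force: [0.0, 0.9, 0.0]
width: 0.002
grip_force: 0.0
```

Request:
{"name": "step_arm", "arguments": {
  "targets": [
    [[0,0,0],[0,0,2],0],
    [[0,0,0],[0,0,1.5],0],
    [[0,0,0],[0,0,0],0],
    [[0,0,0],[0,0,0],0]
  ]
}}

```text
time: 5.95
tool_pos: [0.5817, 0.0834, 0.1647]
tcp_rot: [0.276, 3.129, 0.0]
wrist_force: [-0.3, -0.3, 3.3]
width: 0.001
grip_force: 1.5
```

```bash
python3 avg.py
```

```text
6.2 p [0.5817 0.0835 0.1647] sd [0. 0. 0.] z [ 0.  0. -1.] x [-0.985  0.175 -0.   ] tip [0.5817 0.0835 0.0921] F [-0.4  0.   3.3] q [ 0.1    0.225  1.926 -0.     0.991 -1.295]
```

Request:
{"name": "step_arm", "arguments": {
  "targets": [
    [[0,0,0],[0,0,1.5],0],
    [[0,0,0],[0,0,0],0],
    [[0,0,0],[0,0,0],0]
  ]
}}

```text
time: 6.5
tool_pos: [0.5819, 0.0835, 0.1645]
tcp_rot: [0.276, 3.129, 0.0]
wrist_force: [-4.5, -1.4, 11.5]
width: 0.002
grip_force: 5.6
```

Request:
{"name": "step_arm", "arguments": {
  "targets": [
    [[0,0,0],[0,0,1.5],0],
    [[0,0,0],[0,0,0],0],
    [[0,0,0],[0,0,0],0]
  ]
}}

```text
time: 6.75
tool_pos: [0.5821, 0.0835, 0.1645]
tcp_rot: [0.276, 3.128, 0.0]
wrist_force: [-8.0, -1.3, 18.4]
width: 0.0
grip_force: 9.2
```

```bash
python3 avg.py
```

```text
7.0 p [0.5821 0.0835 0.1644] sd [0. 0. 0.] z [ 0.001  0.    -1.   ] x [-0.985  0.175 -0.001] tip [0.5822 0.0835 0.0918] F [-6.6 -1.1 18. ] q [ 0.1    0.225  1.925 -0.     0.99  -1.295]
```

Cell is at the end stop: tip at 0.0918 and 18 N. Next I lift above the lid and tilt the closed fingers forward.

Request:
{"name": "step_arm", "arguments": {
  "targets": [
    [[0,0,0],[0,0,-10],0],
    [[0,0,0],[0,0,-30],0],
    [[0,0,0],[0,0,-38],0],
    [[0,0,0],[0,0,-38],0],
    [[0,0,0],[0,0,-38],0]
  ]
}}

```text
time: 7.47
tool_pos: [0.5809, 0.0834, 0.3159]
tcp_rot: [-0.276, -3.128, 0.001]
wrist_force: [1.0, -0.1, -0.1]
width: 0.003
grip_force: 0.0
```

Request:
{"name": "step_arm", "arguments": {
  "targets": [
    [[0,-0.1164,0],[0,0,0],0],
    [[0,-0.1164,0],[0,0,0],0],
    [[0,-0.1164,0],[0,0,0],0],
    [[0,-0.1164,0],[0,0,0],0],
    [[0,-0.1164,0],[0,0,0],0]
  ]
}}

```text
time: 7.88
tool_pos: [0.5815, 0.0837, 0.3159]
tcp_rot: [0.224, 2.545, -0.066]
wrist_force: [0.1, -0.8, -0.3]
width: 0.001
grip_force: 0.0
```

Request:
{"name": "step_arm", "arguments": {
  "targets": [
    [[0,-0.1164,0],[0,0,0],0],
    [[0,0,0],[0,0,0],0],
    [[0,0,0],[0,0,0],0]
  ]
}}

```text
time: 8.13
tool_pos: [0.5797, 0.0835, 0.3131]
tcp_rot: [0.213, 2.441, -0.079]
wrist_force: [0.2, 0.1, 0.2]
width: -0.001
grip_force: 0.0
```

```bash
python3 avg.py; python3 - <<'E'
from h import *
# kinematic fit, planar: sum angles; feasibility at the lowest catching pose
D=[(.264,1.604,1.274,.6745,.3026),(.136,1.922,1.082,.5702,.2185),(.225,1.926,.99,.5881,.1644),(-.152,2.016,1.277,.4649,.3185)]
s=read_state();p=s["tool_pos"];q=s["q"];print(q[3])
D.append((q[1],q[2],q[4],np.hypot(p[0],p[1]),p[2]))
from scipy.optimize import least_squares
def fk(v,a,b,c):
    A,H,L2,L3,f,L6=v;return A+L2*np.sin(a)+L3*np.sin(a+b+f)+L6*np.sin(a+b+c),H+L2*np.cos(a)+L3*np.cos(a+b+f)+L6*np.cos(a+b+c)
r=least_squares(lambda v:np.ravel([np.subtract(fk(v,*d[:3]),d[3:]) for d in D]),[0,.3,.4,.4,0,.2]);print(np.round(r.x,3),r.cost)
cs=calibration("scene");c2=calibration("side")
print("photom/lid tri ok; brown book edge",np.round(tri([ray(cs,[205,383]),ray(c2,[190,377])]),3))
E
```

```text
8.3833 p [0.5821 0.0835 0.316 ] sd [0.0013 0.0001 0.0014] z [ 0.632 -0.112 -0.767] x [-0.755  0.134 -0.642] tip [0.628  0.0754 0.2603] F [-0.1  0.1  0. ] q [ 0.214 -0.186  2.168 -0.485  0.552 -0.843]
-0.48513821547191793
[0.001 0.271 0.52  0.565 0.007 0.299] 5.692202913804988e-05
photom/lid tri ok; brown book edge [0.745 0.007 0.049]
```

```bash
cat > ik.py <<'E'
from h import *
off,H,L2,L3,L6=.0245,.271,.52,.565,.28
def ik(p,d):
    w=np.array(p)-L6*np.array(d);r=np.hypot(w[0],w[1]);q1=np.arctan2(w[1],w[0])-np.arcsin(off/r)
    rr=np.sqrt(r*r-off**2);D=np.hypot(rr,w[2]-H)
    q3=np.pi-np.arccos((L2**2+L3**2-D*D)/(2*L2*L3));q2=np.arctan2(rr,w[2]-H)-np.arccos((L2**2+D*D-L3**2)/(2*L2*D))
    e=np.array([np.cos(q1),np.sin(q1),0]);n=np.array([-np.sin(q1),np.cos(q1),0]);a=q2+q3
    f=e*np.sin(a)+np.array([0,0,np.cos(a)]);g=e*np.cos(a)-np.array([0,0,np.sin(a)])  # g: increasing polar
    q5=np.arccos(np.clip(f@d,-1,1));q4=np.arctan2(d@n,d@g)
    return np.round([q1,q2,q3,q4,q5],2)
hin=np.array([.6405,.0737,0]);U=np.array([.983,-.182,0]);Y=np.array([.182,.983,0]);Z=np.array([0,0,1.])
def dirv(th,b):  # b: azimuth turn (deg) from own x towards the left
    th,b=np.radians([th,b]);return np.sin(th)*(np.cos(b)*U+np.sin(b)*Y)-np.cos(th)*Z
def tcp(u,z,d,y=0):return hin+u*U+y*Y+z*Z-.0726*d
E
python3 - <<'E'
from ik import *
print("check",ik([.5828,.0834,.3172],[.632,-.112,-.767]),ik([.582,.0835,.1644],[0,0,-1.]))
for th,b in((40,0),(30,0),(30,20),(25,0),(25,20),(35,25),(40,30)):
    d=dirv(th,b);print(th,b,[ik(tcp(u,z,d),d).tolist() for u,z in((.075,.2),(0,.2),(-.12,.2),(-.08,.164),(-.114,.075),(-.16,.1))])
E
```

```text
check [ 0.22 -0.16  2.2  -0.53  0.51] [0.1  0.25 1.94 0.   0.95]
40 0 [[0.15, 0.07, 2.1, -0.64, 0.37], [0.21, -0.06, 2.24, -0.7, 0.4], [0.35, -0.29, 2.42, -0.74, 0.51], [0.3, -0.16, 2.4, -0.88, 0.4], [0.34, -0.03, 2.51, -1.47, 0.33], [0.42, -0.17, 2.56, -1.22, 0.4]]
30 0 [[0.12, 0.11, 1.98, -0.29, 0.56], [0.17, -0.02, 2.12, -0.33, 0.57], [0.28, -0.24, 2.31, -0.39, 0.63], [0.24, -0.12, 2.29, -0.42, 0.53], [0.28, -0.02, 2.41, -0.69, 0.36], [0.34, -0.16, 2.46, -0.62, 0.45]]
30 20 [[0.01, 0.1, 2.0, 0.15, 0.53], [0.04, -0.04, 2.14, 0.12, 0.52], [0.12, -0.28, 2.34, 0.04, 0.56], [0.09, -0.15, 2.31, 0.09, 0.46], [0.11, -0.06, 2.44, 0.11, 0.24], [0.16, -0.2, 2.5, 0.01, 0.32]]
25 0 [[0.11, 0.15, 1.92, -0.2, 0.67], [0.15, 0.02, 2.06, -0.23, 0.67], [0.25, -0.21, 2.26, -0.28, 0.71], [0.21, -0.09, 2.23, -0.29, 0.61], [0.25, -0.0, 2.35, -0.44, 0.43], [0.3, -0.13, 2.41, -0.41, 0.51]]
25 20 [[0.02, 0.13, 1.93, 0.1, 0.65], [0.05, -0.0, 2.07, 0.08, 0.64], [0.12, -0.24, 2.28, 0.03, 0.66], [0.09, -0.11, 2.25, 0.06, 0.57], [0.12, -0.03, 2.38, 0.06, 0.36], [0.16, -0.17, 2.44, 0.01, 0.43]]
35 25 [[-0.03, 0.08, 2.06, 0.38, 0.45], [-0.0, -0.06, 2.2, 0.35, 0.44], [0.06, -0.32, 2.4, 0.24, 0.47], [0.04, -0.18, 2.37, 0.35, 0.37], [0.06, -0.07, 2.5, 0.77, 0.16], [0.1, -0.23, 2.56, 0.41, 0.23]]
40 30 [[-0.08, 0.07, 2.11, 0.72, 0.41], [-0.06, -0.08, 2.25, 0.7, 0.4], [-0.02, -0.35, 2.46, 0.57, 0.43], [-0.03, -0.19, 2.42, 0.78, 0.34], [-0.02, -0.07, 2.54, 1.58, 0.23], [0.01, -0.24, 2.61, 1.14, 0.23]]
```

At 40° tilt joint 4 would run out of range, so I'll use 30° and move in behind the lid.

Request:
{"name": "step_arm", "arguments": {
  "targets": [
    [[0,0.0873,0],[0,0,0],0],
    [[0,0.0873,0],[0,0,0],0],
    [[0,0,0],[-28,0,16],0],
    [[0,0,0],[-28,0,16],0],
    [[0,0,0],[-28,0,16],0]
  ]
}}

```text
time: 8.85
tool_pos: [0.6791, 0.0662, 0.3169]
tcp_rot: [0.23, 2.608, -0.061]
wrist_force: [-0.6, 0.4, 0.1]
width: 0.001
grip_force: 0.0
```

Request:
{"name": "step_arm", "arguments": {
  "targets": [
    [[0,0,0],[0,0,0],0],
    [[0,0,0],[10,0,17],0],
    [[0,0,0],[10,0,17],0],
    [[0,0,0],[9,0,16],0],
    [[0,0,0],[0,0,0],0]
  ]
}}

```text
time: 9.27
tool_pos: [0.6743, 0.066, 0.2524]
tcp_rot: [0.231, 2.618, -0.064]
wrist_force: [-2.0, -0.5, -0.7]
width: 0.003
grip_force: 0.0
```

```bash
cat >> avg.py <<'E'
from ik import hin,U,Y
t=p+R[:,2]*.0726-hin;print("tip u,y,z mm",np.round([t@U*1e3,t@Y*1e3,t[2]*1e3],1),"tilt",np.degrees(np.arccos(-R[2,2])).round(1))
E
python3 avg.py; python3 - <<'E'
from h import *
for c in("scene","side"):
    im=read_camera(c);cv2.imwrite(f"pics/{c}1.png",im[...,::-1])
    k=tip_of(c,"lid_lip");print(c,[(round(x["score"],2),np.round(x["at"])) for x in k[:2]])
a=cv2.imread('pics/scene1.png')[80:260,230:450];b=cv2.imread('pics/side1.png')[80:260,230:450]
cv2.imwrite('pics/c1.png',cv2.resize(np.hstack([a,b]),(792,324)))
E
```

```text
9.5167 p [0.6765 0.0664 0.2573] sd [0.0013 0.0003 0.0029] z [ 0.491 -0.088 -0.867] x [-0.854  0.152 -0.499] tip [0.7122 0.06   0.1944] F [-0.5 -0.3  0.2] q [ 0.12   0.093  1.959 -0.262  0.597 -1.094]
tip u,y,z mm [ 72.9  -0.4 194.4] tilt 29.9
scene [(0.71, array([138., 347.]))]
side [(0.82, array([138., 335.]))]
```

View pics/c1.png

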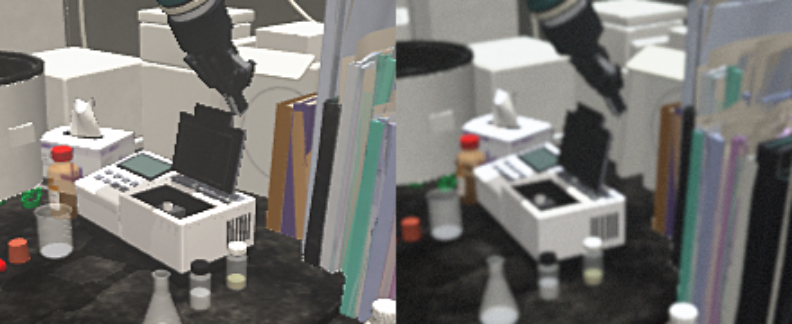

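The fingertip is behind the lid's top edge, at crop px (240,108), and the lid still leans back. Next I pull it forward slowly.

Request:
{"name": "step_arm", "arguments": {
  "targets": [
    [[0,0,0],[4.3,0,-2.5],0],
    [[0,0,0],[4.3,0,-2.5],0],
    [[0,0,0],[4.3,0,-2.5],0],
    [[0,0,0],[4.3,0,-2.5],0],
    [[0,0,0],[4.3,0,-2.5],0]
  ]
}}

```text
time: 10.18
tool_pos: [0.6521, 0.071, 0.2587]
tcp_rot: [0.229, 2.608, -0.062]
wrist_force: [2.2, -1.9, 2.4]
width: 0.0
grip_force: 1.3
```

Request:
{"name": "step_arm", "arguments": {
  "targets": [
    [[0,0,0],[4.3,0,-2.5],0],
    [[0,0,0],[4.3,0,-2.5],0],
    [[0,0,0],[4.3,0,-2.5],0],
    [[0,0,0],[4.3,0,-2.5],0]
  ]
}}

```text
time: 10.52
tool_pos: [0.6326, 0.0746, 0.2591]
tcp_rot: [0.23, 2.608, -0.061]
wrist_force: [1.3, -0.4, 3.3]
width: -0.002
grip_force: 1.1
```

```bash
python3 - <<'E'
from h import *
from ik import *
s=read_state();R=Ro.from_rotvec(s["tcp_rot"]).as_matrix();t=s["tool_pos"]+R[:,2]*.0726-hin
print(s["time"],np.round([t@U,t@Y,t[2]],4),np.round(s["wrist_force"],1))
rs=[]
for c in("scene","side"):
    read_camera(c);k=tip_of(c,"lid_lip")
    if k:print(c,round(k[0]["score"],2),np.round(k[0]["at"]));rs.append(ray(calibration(c),k[0]["at"]))
    # intersect ray with plane own y=0
for o,d in rs:
    x=o+d*(((hin-o)@Y)/(d@Y))-hin;print("lip u,z",x@U,x[2],"angle",np.arctan2(x[2]-.1,-(x@U))+.026)
E
```

```text
10.5167 [ 0.0285 -0.0002  0.1962] [ 1.3 -0.4  3.3]
scene 0.64 [140. 341.]
side 0.91 [141. 327.]
lip u,z 0.0009367523490147967 0.21445831619366065 angle 1.6049803667666556
lip u,z -0.003776141730321777 0.2122728253685211 angle 1.5631753788887468
```

The lid is about upright (1.57 rad) and in contact. Next I tip it past, then bring the finger round to the front.

Request:
{"name": "step_arm", "arguments": {
  "targets": [
    [[0,0,0],[4.3,0,-2.5],0],
    [[0,0,0],[4.3,0,-2.5],0],
    [[0,0,0],[4.3,0,-2.5],0],
    [[0,0,0],[4.3,0,-2.5],0],
    [[0,0,0],[2.5,0,-1.5],0]
  ]
}}

```text
time: 11.13
tool_pos: [0.6093, 0.0785, 0.2579]
tcp_rot: [0.23, 2.61, -0.062]
wrist_force: [-0.1, 0.2, -0.5]
width: -0.0
grip_force: 0.1
```

Request:
{"name": "step_arm", "arguments": {
  "targets": [
    [[0,0,0],[0,0,-22],0],
    [[0,0,0],[0,0,-22],0],
    [[0,0,0],[0,0,-10],0],
    [[0,0,0],[30,0,-17.5],0],
    [[0,0,0],[33,0,-13],0]
  ]
}}

```text
time: 11.55
tool_pos: [0.516, 0.0955, 0.3028]
tcp_rot: [0.232, 2.604, -0.06]
wrist_force: [-0.7, 0.9, 0.0]
width: 0.004
grip_force: 0.0
```

Request:
{"name": "step_arm", "arguments": {
  "targets": [
    [[0,0,0],[36,0,-7],0],
    [[0,0,0],[13,0,22.5],0],
    [[0,0,0],[13,0,22.5],0]
  ]
}}

```text
time: 11.8
tool_pos: [0.48, 0.1021, 0.2374]
tcp_rot: [0.228, 2.604, -0.058]
wrist_force: [1.1, -0.4, -0.4]
width: -0.0
grip_force: 0.0
```

```bash
cat > lid.py <<'E'
from h import *
from ik import *
s=read_state();R=Ro.from_rotvec(s["tcp_rot"]).as_matrix();t=s["tool_pos"]+R[:,2]*.0726-hin
print(s["time"],"tip",np.round([t@U,t@Y,t[2]],4),np.round(s["wrist_force"],1))
import sys
for c in("scene","side"):
    im=read_camera(c);k=tip_of(c,"lid_lip")
    if len(sys.argv)>1: cv2.imwrite(f"pics/{sys.argv[1]}{c}.png",cv2.resize(im[100:260,250:430,::-1],(720,600)))
    if k:
        o,d=ray(calibration(c),k[0]["at"])
        x=o+d*(((hin-o)@Y)/(d@Y))-hin;print(c,round(k[0]["score"],2),np.round(k[0]["at"]),"lip",np.round([x@U,x[2]],4),"angle",round(np.arctan2(x[2]-.1,-(x@U))+.026,3))
print(read_state()["time"])
E
python3 lid.py a
```

```text
11.8 tip [-0.1263 -0.0008  0.1747] [ 1.1 -0.4 -0.4]
scene 0.6 [143. 329.] lip [-0.0346  0.213 ] angle 1.3
side 0.57 [145. 312.] lip [-0.0445  0.208 ] angle 1.206
12.0
```

The lid is falling slowly at about 1.2 rad. Now the finger goes underneath.

Request:
{"name": "step_arm", "arguments": {
  "targets": [
    [[0,0,0],[-31,0,22.5],0],
    [[0,0,0],[0,0,0],0],
    [[0,0,0],[0,0,0],0]
  ]
}}

```text
time: 12.25
tool_pos: [0.521, 0.0946, 0.234]
tcp_rot: [0.232, 2.607, -0.061]
wrist_force: [-1.0, 0.6, -0.1]
width: -0.001
grip_force: 0.0
```

```bash
python3 lid.py b
```

```text
12.25 tip [-0.0848 -0.001   0.1712] [-1.   0.6 -0.1]
scene 0.65 [150. 324.] lip [-0.0481  0.1984] angle 1.142
side 0.46 [190. 273.] lip [-0.1552  0.1054] angle 0.061
12.45
```

Request:
{"name": "step_arm", "arguments": {
  "targets": [
    [[0,0,0],[0,0,0],0],
    [[0,0,0],[0,0,0],0],
    [[0,0,0],[0,0,0],0],
    [[0,0,0],[0,0,0],0],
    [[0,0,0],[0,0,0],0]
  ]
}}

```text
time: 12.87
tool_pos: [0.5181, 0.0948, 0.2322]
tcp_rot: [0.23, 2.609, -0.061]
wrist_force: [0.7, -0.3, 0.6]
width: 0.0
grip_force: 0.0
```

```bash
python3 lid.py c; python3 -c "
import cv2,numpy as np
cv2.imwrite('pics/cc.png',cv2.resize(np.hstack([cv2.imread('pics/cscene.png'),cv2.imread('pics/cside.png')]),(800,333)))"
```

```text
12.8667 tip [-0.0878 -0.0013  0.1694] [ 0.7 -0.3  0.6]
scene 0.88 [153. 319.] lip [-0.0635  0.1946] angle 1.006
side 0.26 [181. 330.] lip [0.0024 0.103 ] angle 2.28
13.0667
```

View pics/cc.png

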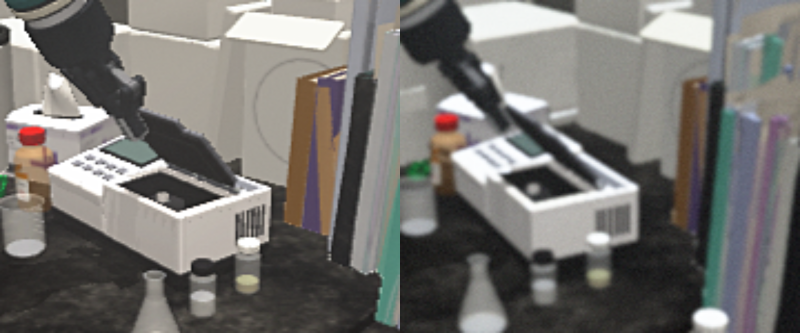

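The lid is at about 45–55° with the lip just above the finger, near px (150,120) in the left half. I'll wait for contact.

Request:
{"name": "step_arm", "arguments": {
  "targets": [
    [[0,0,0],[0,0,0],0],
    [[0,0,0],[0,0,0],0],
    [[0,0,0],[0,0,0],0],
    [[0,0,0],[0,0,0],0]
  ]
}}

```text
time: 13.4
tool_pos: [0.5182, 0.0947, 0.2319]
tcp_rot: [0.23, 2.609, -0.062]
wrist_force: [0.3, -0.2, 0.1]
width: -0.002
grip_force: 0.3
```

```bash
python3 avg.py;python3 lid.py
```

```text
13.65 p [0.5182 0.0947 0.232 ] sd [0.     0.     0.0001] z [ 0.492 -0.088 -0.866] x [-0.853  0.151 -0.5  ] tip [0.554  0.0883 0.1691] F [-0.2  0.  -0.4] q [ 0.239 -0.174  2.272 -0.371  0.59  -0.895]
tip u,y,z mm [-87.7  -1.4 169.1] tilt 30.0
13.7 tip [-0.0876 -0.0014  0.1692] [-1.5  0.9 -0.1]
scene 0.83 [160. 316.] lip [-0.0725  0.1799] angle 0.86
side 0.48 [157. 299.] lip [-0.0811  0.1805] angle 0.808
13.9
```

The lid rests on the finger at about 0.84 rad. Now I lower it slowly along its arc.

Request:
{"name": "step_arm", "arguments": {
  "targets": [
    [[0,0,0],[2.45,0,1.65],0],
    [[0,0,0],[2.45,0,1.65],0],
    [[0,0,0],[2.45,0,1.65],0],
    [[0,0,0],[2.45,0,1.65],0],
    [[0,0,0],[2.45,0,1.65],0]
  ]
}}

```text
time: 14.32
tool_pos: [0.5116, 0.0958, 0.2184]
tcp_rot: [0.23, 2.609, -0.062]
wrist_force: [-0.0, -0.4, 0.4]
width: 0.003
grip_force: 0.2
```

Request:
{"name": "step_arm", "arguments": {
  "targets": [
    [[0,0,0],[2.45,0,1.65],0],
    [[0,0,0],[2.45,0,1.65],0],
    [[0,0,0],[2.45,0,1.65],0],
    [[0,0,0],[2.45,0,1.65],0],
    [[0,0,0],[2.45,0,1.65],0]
  ]
}}

```text
time: 14.73
tool_pos: [0.5053, 0.097, 0.2052]
tcp_rot: [0.23, 2.609, -0.062]
wrist_force: [-0.4, 0.8, -0.3]
width: -0.001
grip_force: 0.3
```

```bash
python3 lid.py d; python3 avg.py
```

```text
14.7333 tip [-0.1008 -0.0015  0.1424] [-0.4  0.8 -0.3]
scene 0.64 [170. 308.] lip [-0.0956  0.1586] angle 0.576
side 0.41 [166. 294.] lip [-0.0965  0.1608] angle 0.588
14.9333
15.1833 p [0.5055 0.0969 0.2056] sd [0.0001 0.     0.0001] z [ 0.492 -0.088 -0.866] x [-0.853  0.151 -0.5  ] tip [0.5413 0.0906 0.1427] F [-0.8 -0.4 -0.3] q [ 0.252 -0.163  2.317 -0.415  0.542 -0.834]
tip u,y,z mm [-100.6   -1.5  142.7] tilt 30.0
```

The lid is following: 0.58 rad, as planned.

Request:
{"name": "step_arm", "arguments": {
  "targets": [
    [[0,0,0],[1.86,0,1.35],0],
    [[0,0,0],[1.86,0,1.35],0],
    [[0,0,0],[1.86,0,1.35],0],
    [[0,0,0],[1.86,0,1.35],0],
    [[0,0,0],[1.86,0,1.35],0]
  ]
}}

```text
time: 15.65
tool_pos: [0.5007, 0.0978, 0.1947]
tcp_rot: [0.23, 2.609, -0.062]
wrist_force: [-2.0, 0.9, 0.4]
width: -0.002
grip_force: 0.6
```

Request:
{"name": "step_arm", "arguments": {
  "targets": [
    [[0,0,0],[1.86,0,1.35],0],
    [[0,0,0],[1.86,0,1.35],0],
    [[0,0,0],[1.86,0,1.35],0],
    [[0,0,0],[1.86,0,1.35],0],
    [[0,0,0],[1.86,0,1.35],0]
  ]
}}

```text
time: 16.07
tool_pos: [0.4961, 0.0986, 0.1842]
tcp_rot: [0.23, 2.609, -0.062]
wrist_force: [-0.9, 0.4, 0.2]
width: 0.001
grip_force: 0.6
```

Request:
{"name": "step_arm", "arguments": {
  "targets": [
    [[0,0,0],[1.86,0,1.35],0],
    [[0,0,0],[1.86,0,1.35],0],
    [[0,0,0],[1.86,0,1.35],0],
    [[0,0,0],[1.86,0,1.35],0],
    [[0,0,0],[1.86,0,1.35],0]
  ]
}}

```text
time: 16.48
tool_pos: [0.4918, 0.0995, 0.174]
tcp_rot: [0.23, 2.609, -0.061]
wrist_force: [-0.9, 0.3, -0.5]
width: -0.0
grip_force: 0.2
```

```bash
python3 lid.py e; python3 avg.py;  python3 -c "
import cv2,numpy as np
cv2.imwrite('pics/ee.png',cv2.resize(np.hstack([cv2.imread('pics/escene.png'),cv2.imread('pics/eside.png')]),(800,333)))"
```

```text
16.4833 tip [-0.1145 -0.0014  0.1112] [-0.9  0.3 -0.5]
scene 0.55 [184. 306.] lip [-0.103  0.126] angle 0.274
side 0.52 [177. 292.] lip [-0.102   0.1319] angle 0.329
16.6833
16.9333 p [0.4916 0.0994 0.174 ] sd [0.     0.     0.0001] z [ 0.492 -0.088 -0.866] x [-0.853  0.151 -0.5  ] tip [0.5273 0.093  0.1111] F [-1.5  0.3 -0.4] q [ 0.268 -0.14   2.367 -0.481  0.482 -0.747]
tip u,y,z mm [-114.8   -1.6  111.1] tilt 30.0
```

View pics/ee.png

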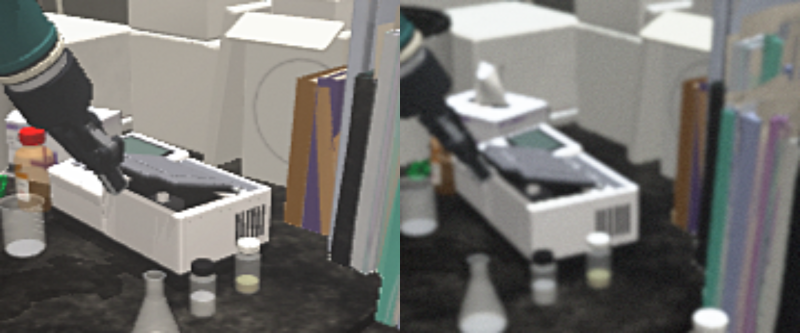

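The finger holds the lip near px (122,185) with the lid at 0.3 rad. I'll lower the rest straight down.

Request:
{"name": "step_arm", "arguments": {
  "targets": [
    [[0,0,0],[0.85,0,1.47],0],
    [[0,0,0],[0.85,0,1.47],0],
    [[0,0,0],[0.85,0,1.47],0],
    [[0,0,0],[0.85,0,1.47],0],
    [[0,0,0],[0.85,0,1.47],0]
  ]
}}

```text
time: 17.4
tool_pos: [0.4906, 0.0993, 0.1644]
tcp_rot: [0.231, 2.611, -0.062]
wrist_force: [-8.1, 2.1, 0.9]
width: -0.0
grip_force: 3.2
```

Request:
{"name": "step_arm", "arguments": {
  "targets": [
    [[0,0,0],[0.85,0,1.47],0],
    [[0,0,0],[0.85,0,1.47],0],
    [[0,0,0],[0.85,0,1.47],0],
    [[0,0,0],[0.85,0,1.47],0],
    [[0,0,0],[0.85,0,1.47],0]
  ]
}}

```text
time: 17.82
tool_pos: [0.4894, 0.0994, 0.1549]
tcp_rot: [0.231, 2.614, -0.063]
wrist_force: [-9.7, 3.8, 0.0]
width: 0.002
grip_force: 4.6
```

Request:
{"name": "step_arm", "arguments": {
  "targets": [
    [[0,0,0],[0.75,0,1.3],0],
    [[0,0,0],[0.75,0,1.3],0],
    [[0,0,0],[0.75,0,1.3],0],
    [[0,0,0],[0.75,0,1.3],0],
    [[0,0,0],[0.75,0,1.3],0]
  ]
}}

```text
time: 18.23
tool_pos: [0.4889, 0.0994, 0.1469]
tcp_rot: [0.231, 2.614, -0.063]
wrist_force: [-11.4, 5.2, 0.5]
width: 0.006
grip_force: 5.0
```

```bash
python3 lid.py f; python3 avg.py
```

```text
18.2333 tip [-0.1177 -0.0021  0.0838] [-11.4   5.2   0.5]
scene 0.66 [194. 305.] lip [-0.1071  0.1002] angle 0.028
side 0.7 [187. 287.] lip [-0.1174  0.1074] angle 0.089
18.4333
18.6833 p [0.4889 0.0994 0.1469] sd [0. 0. 0.] z [ 0.488 -0.088 -0.869] x [-0.855  0.152 -0.495] tip [0.5243 0.093  0.0838] F [-10.2   5.5  -0.6] q [ 0.269 -0.095  2.389 -0.542  0.429 -0.677]
tip u,y,z mm [-117.7   -2.1   83.8] tilt 29.7
```

A sideways force of about 11 N shows the tip touching the housing's front face, so I'll back off 5 mm before continuing down.

Request:
{"name": "step_arm", "arguments": {
  "targets": [
    [[0,0,0],[1.45,0,-0.8],0],
    [[0,0,0],[1.45,0,-0.8],0],
    [[0,0,0],[1.45,0,-0.8],0],
    [[0,0,0],[0,0,0],0]
  ]
}}

```text
time: 19.07
tool_pos: [0.4871, 0.1004, 0.1498]
tcp_rot: [0.23, 2.608, -0.061]
wrist_force: [-0.2, 0.8, -1.4]
width: 0.001
grip_force: 0.9
```

```bash
python3 avg.py; python3 lid.py g; python3 -c "
import cv2,numpy as np
cv2.imwrite('pics/gg.png',cv2.resize(np.hstack([cv2.imread('pics/gscene.png'),cv2.imread('pics/gside.png')]),(800,333)))"
```

```text
19.3167 p [0.4871 0.1004 0.1498] sd [0. 0. 0.] z [ 0.493 -0.087 -0.866] x [-0.852  0.152 -0.501] tip [0.5229 0.094  0.0869] F [-1.3  0.8 -1. ] q [ 0.273 -0.105  2.393 -0.547  0.43  -0.67 ]
tip u,y,z mm [-119.3   -1.4   86.9] tilt 30.0
19.3667 tip [-0.1194 -0.0014  0.0868] [-0.6  2.3 -1.6]
scene 0.65 [194. 306.] lip [-0.1039  0.0996] angle 0.023
side 0.43 [189. 288.] lip [-0.1143  0.1013] angle 0.037
19.5667
```

View pics/gg.png

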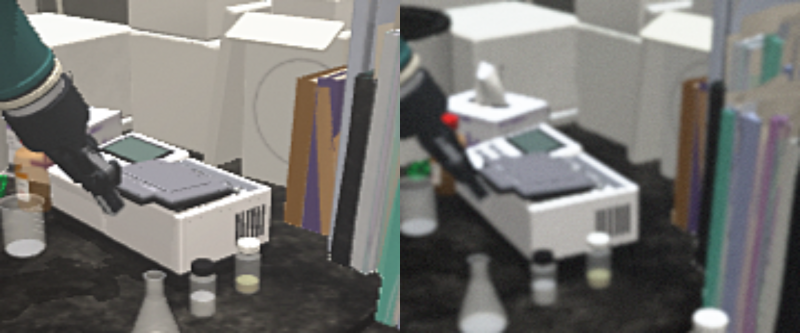

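The lid is nearly level and still resting on the finger, at px (115,195). I'll continue down slowly.

Request:
{"name": "step_arm", "arguments": {
  "targets": [
    [[0,0,0],[0.7,0,1],0],
    [[0,0,0],[0.7,0,1],0],
    [[0,0,0],[0.7,0,1],0],
    [[0,0,0],[0.7,0,1],0],
    [[0,0,0],[0.7,0,1],0]
  ]
}}

```text
time: 19.98
tool_pos: [0.4863, 0.1003, 0.1433]
tcp_rot: [0.23, 2.609, -0.062]
wrist_force: [-0.0, 0.2, -0.4]
width: -0.001
grip_force: 0.1
```

Request:
{"name": "step_arm", "arguments": {
  "targets": [
    [[0,0,0],[0.7,0,1],0],
    [[0,0,0],[0.7,0,1],0],
    [[0,0,0],[0.7,0,1],0],
    [[0,0,0],[0.7,0,1],0],
    [[0,0,0],[0.7,0,1],0]
  ]
}}

```text
time: 20.4
tool_pos: [0.4859, 0.1005, 0.1373]
tcp_rot: [0.23, 2.609, -0.061]
wrist_force: [0.0, 0.1, -0.1]
width: 0.0
grip_force: 0.0
```

Request:
{"name": "step_arm", "arguments": {
  "targets": [
    [[0,0,0],[0.7,0,1],0],
    [[0,0,0],[0.7,0,1],0],
    [[0,0,0],[0.7,0,1],0],
    [[0,0,0],[0.7,0,1],0],
    [[0,0,0],[0.7,0,1],0]
  ]
}}

```text
time: 20.82
tool_pos: [0.4853, 0.1006, 0.1311]
tcp_rot: [0.23, 2.609, -0.062]
wrist_force: [-0.1, -0.0, 0.2]
width: 0.0
grip_force: 0.0
```

```bash
python3 avg.py; python3 lid.py i
```

```text
21.0667 p [0.4852 0.1005 0.1311] sd [0.0001 0.     0.0001] z [ 0.492 -0.088 -0.866] x [-0.853  0.151 -0.5  ] tip [0.5209 0.0942 0.0682] F [ 0.3 -0.2 -0.2] q [ 0.275 -0.073  2.408 -0.608  0.392 -0.602]
tip u,y,z mm [-121.3   -1.6   68.2] tilt 30.0
21.1167 tip [-0.1211 -0.0015  0.0685] [-0.4 -0.1 -0.3]
scene 0.44 [196. 305.] lip [-0.1069  0.0952] angle -0.019
side 0.7 [189. 292.] lip [-0.1041  0.0988] angle 0.015
21.3167
```

Contact is gone and the lid is down. I'll draw the finger away.

Request:
{"name": "step_arm", "arguments": {
  "targets": [
    [[0,0,0],[11,0,-6],0],
    [[0,0,0],[17,0,-10],0],
    [[0,0,0],[0,0,-35],0],
    [[0,0,0],[0,0,-35],0],
    [[0,0,0],[0,0,0],0]
  ]
}}

```text
time: 21.73
tool_pos: [0.419, 0.1137, 0.1972]
tcp_rot: [0.229, 2.601, -0.055]
wrist_force: [1.9, 0.2, 0.5]
width: -0.001
grip_force: 0.0
```

Request:
{"name": "step_arm", "arguments": {
  "targets": [
    [[0,0,0],[0,0,-35],0],
    [[0,0,0],[0,0,0],0],
    [[0,0,0],[0,0,0],0]
  ]
}}

```text
time: 21.98
tool_pos: [0.4019, 0.116, 0.2238]
tcp_rot: [0.229, 2.605, -0.058]
wrist_force: [-0.3, -0.4, -0.6]
width: 0.001
grip_force: 0.0
```

```bash
python3 avg.py; python3 lid.py j; python3 -c "
import cv2,numpy as np
cv2.imwrite('pics/jj.png',cv2.resize(np.hstack([cv2.imread('pics/jscene.png'),cv2.imread('pics/jside.png')]),(800,333)))"
```

```text
22.2333 p [0.4013 0.1153 0.2215] sd [0.0003 0.0004 0.0012] z [ 0.492 -0.087 -0.866] x [-0.853  0.151 -0.5  ] tip [0.4371 0.109  0.1586] F [ 0.1 -0.1 -0. ] q [ 0.399 -0.405  2.457 -0.442  0.69  -0.709]
tip u,y,z mm [-206.4   -2.3  158.6] tilt 30.0
22.2833 tip [-0.2065 -0.0028  0.1575] [-0.3  0.4 -0.7]
scene 0.73 [221. 263.] lip [-0.2236  0.0638] angle -0.134
side 0.44 [188. 289.] lip [-0.1125  0.1034] angle 0.056
22.4833
```

View pics/jj.png

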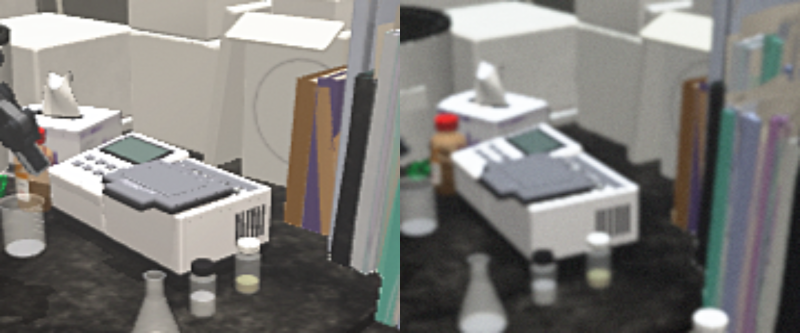

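The lid lies flat and shut, with its lip at px (140,200). The finger is clear and the bystanders have not moved.

```bash
python3 -c "
from workcell import *
print(finish_job())"
```

```text
the job is handed in; nothing more can be done
None
```

The cell is pressed fully home and the lid was tipped, caught on the finger and lowered shut; during lowering the fingertip pressed the housing front at about 11 N before I backed it off, the bystanders look unmoved, and I handed the job in at about 22 s with the finger clear.

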